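# Find the air key that was left latched and release it

## Robot

A 6-joint arm with a two-finger parallel gripper is mounted at the origin on the work surface. World frame = base frame: x ahead of the robot, y to its left, z up, the work surface at z = 0. Lengths are in mm, angles in rad, forces in N, time in s.
With the tool pointing down it reaches from about 350 to 875 mm from the base axis. Payload 4.2 kg.
Tool frame: the origin (TCP) lies on the mounting face of the last link; the fingertips stand 173 mm ahead of it and the grasp point (between the pads) lies 155 mm ahead of it; z points along the fingers, y is the direction in which the jaws open and shut (so a half turn about z gives the same grasp; the last joint's range is limited). The gripper opens to 85 mm and grips with 20 to 120 N. Pads are 22 mm wide; open, the fingers measure 114 mm over their backs; the gripper's body (76 mm by 85 mm) begins 54 mm behind the grasp point. The pads swing forward as they close: fully open they stand 13 mm farther back than shut.
Start: joints at [-0.981, 0.385, 0.008, 0, -1.194, -0.259], TCP at [203.015, -591.088, 404.712] pointing down, gripper open.
Joint ranges: [-3.14, 3.14], [-1.21, 2.06], [-1.07, 1.41], [-3.16, 2.05], [-2.99, -0.16], [-3.1, 3.1]. Speed limits (rad/s): [2.79, 2.79, 3.14, 3.14, 3.14, 3.14].

## Interface

Orientations are given as a unit quaternion [x, y, z, w].
In Python, from bench import arm gives the robot as it stands.
- The arm moves only by the shell command python3 -m jog 'ROWS' [OPENING]. ROWS is JSON, a list that holds one entry, the list of rows, each a list of 4 numbers: the shift along the tool's x, y, z in mm, then the turn about the tool's z in degrees. In form: [[[x, y, z, spin], ...]]. A call has exactly 5 rows; each row is the pose to reach, as a shift and turn from the pose measured when the call began, along the tool's axes at that moment; what a row does not reach only later rows make up. A row lasts 1/8 s, in which the tool goes at most 62.5 mm and 10.7 degrees, less where a joint would pass 70% of its speed; a pose out of reach is approached as far as the arm can. A call with a gripper value outside its range is refused whole. OPENING is the finger opening in mm, from 0 to 85.4, set as the call begins (- or left out, the last holds). The fingers move at their own pace and stop on an object; the grip force is fixed at half the most. Time passes only in rows, so rows that repeat a pose let the fingers close, or fill a call up. It gives the time, the measured TCP pose, the force and the opening at its end, in the units of the state.
- arm.read_state(): the state, without advancing time (a new reading comes with each control period).
- arm.get_image(name): name is "scene" or "side" or "wrist"; returns (picture, depth): 384x512x3 uint8, blue, green, red; 384x512 float32, mm along the optical axis (not along the pixel's ray), 0 where there is no reading.
- arm.camera_params(name): a dict with "mtx" (3x3 intrinsics, pixels), "k1" (the pictures are not rectified: a ray, as slopes to the right and down, at radius r is drawn at 1 + k1 r^2 times it, then the intrinsics apply), "R" (3x3) and "t" (3): a world point X has camera coordinates R X + t. Camera axes: x right, y down, z forward; pixel columns grow to the right and rows downward; lengths in mm; the calibration is good to about 2 mm. A picture is of the moment at which its call begins: read the wrist's pose just before it. camera_params takes no time and is no camera call; for the wrist camera it gives the pose at the moment of the call.
- arm.job_done(): hands the job in, once; it reports no verdict.
The state is a dict: "clock": time; "joints": joint angles; "joint_vel": joint speeds; "joint_efforts": joint torques, N m; "position": TCP position; "ee_rot": TCP orientation; "contact_force": force on the tool from outside, world axes, zero at the start; "wrist_torque": the same for the moment, N m; "gripper_width": finger opening in mm.
Only numpy, scipy, OpenCV 4.12 (cv2) and the standard library are available. Lean on these libraries where they do the work, as an engineer would, in place of code of your own. Each camera call takes 0.05 s, during which the arm holds its last target.

## Task

Before the compressed air is turned on, check the four red air keys on the valve station: with a fingertip tap every key lightly, one after the other from the left end of the row to the right end (left and right as the robot sees them), only feeling for the one that was left latched down, so that no key switches over. Then press that one key right down to its stop and let go, so that it springs up and all four keys stand raised. Do not grip or lift anything, and leave the jar, the toy cars and the other things around the station where they stand.

Things in the scene. Friction and masses are not known exactly. Their poses are not given: they have to be found in the camera images.
- station: air valve station fixed on the bench: grey block 100 x 250 mm, top 50 mm up. Origin on the bench under the block's centre; x points away from the robot (yaw up to 0.3 rad), y left along the row, z up. Key places: x = -18, y = 82.5 (leftmost), 27.5, -27.5, -82.5 mm. Regulator 42 mm square, 98 mm high at the left end (y = 158 mm); four couplers stick out 25 mm at the rear
- key_a: one of four identical red key caps in a row on the station; 38 mm front to back x 32 mm along the row; origin at the centre of its flat top. Raised, the top is 72 mm above the bench, latched 66 mm, at its stop 60.5 mm; the black frame round it is 58 mm high. One key, at any of the four places, starts latched; the letters are dealt to new places at every start
- key_b: same as key_a. How a raised key behaves: it starts to move at 1.5 N and needs about 3.2 N at 10 mm (more if pushed fast: it is damped, 25 N per m/s). Let go within 9.5 mm it just springs back; let go from deeper than about 10 mm it stays latched (switched on)
- key_c: same as key_a. How a latched key behaves: it starts to move at 2.5 N and springs back to latched if let go early; pressed to its stop (5.5 mm further, about 3.5 N) and let go, it is released and springs up to 72 mm
- key_d: same as key_a; see key_b for how a raised key behaves and key_c for a latched one
- jar: bystander: small purple paint jar with a white cap, 28 mm diameter, 36 mm high, standing on the rear ledge of the station's block (bottom 50 mm above the bench), its centre about 50 mm behind the centre line of the key row; origin under its centre
- car_1: bystander: small purple toy car, 46 x 26 x 24 mm, on the bench in front of the station; origin under its centre
- car_2: bystander: the other purple toy car, as car_1
- tin: bystander: open steel paint tin, 76 mm diameter, 85 mm high, to the right of the station; origin under its centre
- brush_pot: bystander: pink pot, 68 mm diameter, with brushes standing up to about 180 mm high, behind the station; origin under its centre
- aerosol: bystander: pink spray can, 52 mm diameter, 150 mm high, behind the station; origin under its centre
- brush: bystander: flat paint brush with a yellow handle, 170 mm long, lying to the left of the station; origin under its middle

How it is judged (in metres and radians):
On the way, in this order (a step that is already met when the one before it is completed fails the run):
1. a fingertip has tapped the leftmost key, and the latched key has not been tripped (((y of key_a in the frame of station between 0.055 and 0.12 m and contact force between the fingers and key_a above 0.2 N) or (y of key_b in the frame of station between 0.055 and 0.12 m and contact force between the fingers and key_b above 0.2 N) or (y of key_c in the frame of station between 0.055 and 0.12 m and contact force between the fingers and key_c above 0.2 N) or (y of key_d in the frame of station between 0.055 and 0.12 m and contact force between the fingers and key_d above 0.2 N)) and ((z of key_a in the frame of station below 0.068 m and distance of key_a from where it was at the start of the episode below 0.004 m) or (z of key_b in the frame of station below 0.068 m and distance of key_b from where it was at the start of the episode below 0.004 m) or (z of key_c in the frame of station below 0.068 m and distance of key_c from where it was at the start of the episode below 0.004 m) or (z of key_d in the frame of station below 0.068 m and distance of key_d from where it was at the start of the episode below 0.004 m))), for 0.04 s.
2. a fingertip has tapped the second from the left key, and the latched key has not been tripped (((y of key_a in the frame of station between 0 and 0.055 m and contact force between the fingers and key_a above 0.2 N) or (y of key_b in the frame of station between 0 and 0.055 m and contact force between the fingers and key_b above 0.2 N) or (y of key_c in the frame of station between 0 and 0.055 m and contact force between the fingers and key_c above 0.2 N) or (y of key_d in the frame of station between 0 and 0.055 m and contact force between the fingers and key_d above 0.2 N)) and ((z of key_a in the frame of station below 0.068 m and distance of key_a from where it was at the start of the episode below 0.004 m) or (z of key_b in the frame of station below 0.068 m and distance of key_b from where it was at the start of the episode below 0.004 m) or (z of key_c in the frame of station below 0.068 m and distance of key_c from where it was at the start of the episode below 0.004 m) or (z of key_d in the frame of station below 0.068 m and distance of key_d from where it was at the start of the episode below 0.004 m))), for 0.04 s.
3. a fingertip has tapped the third from the left key, and the latched key has not been tripped (((y of key_a in the frame of station between -0.055 and 0 m and contact force between the fingers and key_a above 0.2 N) or (y of key_b in the frame of station between -0.055 and 0 m and contact force between the fingers and key_b above 0.2 N) or (y of key_c in the frame of station between -0.055 and 0 m and contact force between the fingers and key_c above 0.2 N) or (y of key_d in the frame of station between -0.055 and 0 m and contact force between the fingers and key_d above 0.2 N)) and ((z of key_a in the frame of station below 0.068 m and distance of key_a from where it was at the start of the episode below 0.004 m) or (z of key_b in the frame of station below 0.068 m and distance of key_b from where it was at the start of the episode below 0.004 m) or (z of key_c in the frame of station below 0.068 m and distance of key_c from where it was at the start of the episode below 0.004 m) or (z of key_d in the frame of station below 0.068 m and distance of key_d from where it was at the start of the episode below 0.004 m))), for 0.04 s.
4. a fingertip has tapped the rightmost key, and the latched key has not been tripped (((y of key_a in the frame of station between -0.12 and -0.055 m and contact force between the fingers and key_a above 0.2 N) or (y of key_b in the frame of station between -0.12 and -0.055 m and contact force between the fingers and key_b above 0.2 N) or (y of key_c in the frame of station between -0.12 and -0.055 m and contact force between the fingers and key_c above 0.2 N) or (y of key_d in the frame of station between -0.12 and -0.055 m and contact force between the fingers and key_d above 0.2 N)) and ((z of key_a in the frame of station below 0.068 m and distance of key_a from where it was at the start of the episode below 0.004 m) or (z of key_b in the frame of station below 0.068 m and distance of key_b from where it was at the start of the episode below 0.004 m) or (z of key_c in the frame of station below 0.068 m and distance of key_c from where it was at the start of the episode below 0.004 m) or (z of key_d in the frame of station below 0.068 m and distance of key_d from where it was at the start of the episode below 0.004 m))), for 0.04 s.
5. then the finger presses the latched key right down (more than 10 mm below its raised height) (((z of key_a in the frame of station below 0.062 m and contact force between the fingers and key_a above 0.5 N) or (z of key_b in the frame of station below 0.062 m and contact force between the fingers and key_b above 0.5 N) or (z of key_c in the frame of station below 0.062 m and contact force between the fingers and key_c above 0.5 N) or (z of key_d in the frame of station below 0.062 m and contact force between the fingers and key_d above 0.5 N))), for 0.04 s.
At the end, for the whole second after the job is handed in: all four keys stand raised (tops within 1.5 mm of 72 mm above the bench) and at rest, and every loose thing is within 20 mm of where it stood (z of each of key_a, key_b, key_c, key_d in the frame of station above 0.0705 m and linear speed of each of key_a, key_b, key_c, key_d below 0.01 m/s and distance of each of jar, car_1, car_2, tin, brush_pot, aerosol, brush from where it was at the start of the episode below 0.02 m); the robot touches nothing.
It fails at once if a raised key is pushed in by more than 9.8 mm, so that it would switch on (no key moves more than 9.8 mm from where it was found) (distance of any of key_a, key_b, key_c, key_d from where it was at the start of the episode above 0.0098 m).
It fails at once if a loose thing is lifted, carried or pushed more than 20 mm (distance of any of jar, car_1, car_2, tin, brush_pot, aerosol, brush from where it was at the start of the episode above 0.02 m).
It fails at once if the jar, the tin, the brush pot or the spray can is tipped over (angle between any of jar, tin, brush_pot, aerosol's own z axis and vertical above 0.4 rad).
It also fails if it takes over 50 s, if anything falls off the work surface, if the arm or the gripper's body presses on something with over 40 N, if the wrist force passes 120 N, or if a joint passes its speed limit or range.

## Working session

There is one attempt and no reset: what is moved stays moved. The work goes in short steps, Python scripts to look and compute and a shell command to move; the robot and the scene stay as the last step left them, time stands still between calls to the robot, and variables do not carry over. Pictures are saved under pics/ and viewed, and the job is handed in when it is done.

```bash
ls; mkdir -p pics
cat > h.py <<'E'
import numpy as np, cv2, json
from bench import arm
def snap(n,tag):
    p=arm.camera_params(n); im,d=arm.get_image(n)
    cv2.imwrite(f'pics/{tag}.png',im); np.savez(f'{tag}.npz',im=im,d=d,mtx=p['mtx'],k1=p['k1'],R=p['R'],t=p['t'])
    return im,d,p
def rays(uv,p):
    K=np.array(p['mtx'],float); uv=np.atleast_2d(np.array(uv,float))
    D=np.array([float(p['k1']),0,0,0,0])
    s=cv2.undistortPoints(uv.reshape(-1,1,2),K,D).reshape(-1,2)
    R=np.array(p['R']);t=np.array(p['t']).ravel()
    return -R.T@t, np.c_[s,np.ones(len(s))], R
def plane(uv,p,z):
    C,s,R=rays(uv,p); w=s@R; k=(z-C[2])/w[:,2]; return C+w*k[:,None]
def bydepth(uv,d,p):
    C,s,R=rays(uv,p); return C+(s*np.array(d).reshape(-1,1))@R
E
python3 - <<'E'
from h import *
print(arm.read_state())
for n in('scene','side','wrist'):
    im,d,p=snap(n,n+'0'); print(n,p)
E
```

```text
pics
{'clock': 0.0, 'joints': array([-9.81408152e-01,  3.85522094e-01,  6.61283168e-03, -5.26263660e-04,
       -1.19400020e+00, -2.58539949e-01]), 'joint_vel': array([ 0.00134774, -0.00083664, -0.00156297,  0.00057655,  0.00035703,
       -0.00030779]), 'joint_efforts': array([-2.62035755e-04, -3.92285550e+01,  1.88397181e+01,  4.18632209e+00,
       -4.65781748e-03,  4.70092552e-07]), 'position': array([ 202.95463571, -590.89677877,  403.63285254]), 'ee_rot': array([-1.64574821e-01,  9.86364006e-01,  1.06363568e-03, -2.11730238e-04]), 'contact_force': array([0.09851568, 0.07499708, 0.05256783]), 'wrist_torque': array([-0.03120675,  0.02300107, -0.06077121]), 'gripper_width': 85.48607023711546}
scene {'mtx': array([[385.97927416,   0.        , 262.72606951],
       [  0.        , 385.97927416, 190.78487953],
       [  0.        ,   0.        ,   1.        ]]), 'k1': 0.004864415175019091, 'R': array([[ 0.85659827,  0.51552409, -0.0217786 ],
       [ 0.3359931 , -0.58932672, -0.73471263],
       [-0.39159677,  0.62203611, -0.67802879]]), 't': array([-516.37113271, -125.98290647, 1422.48706572])}
side {'mtx': array([[395.58980927,   0.        , 265.43440129],
       [  0.        , 395.58980927, 190.96191265],
       [  0.        ,   0.        ,   1.        ]]), 'k1': -0.0888428107367947, 'R': array([[ 0.70920917, -0.70490868, -0.01122985],
       [-0.3850291 , -0.37393625, -0.84375605],
       [ 0.59057171,  0.60272335, -0.53660937]]), 't': array([-386.045536  ,  294.98966998,  563.19852029])}
wrist {'mtx': array([[270.49294597,   0.        , 254.74252343],
       [  0.        , 270.49294597, 190.28955503],
       [  0.        ,   0.        ,   1.        ]]), 'k1': 0.005193998141668908, 'R': array([[-0.32452978,  0.94587484,  0.0010946 ],
       [ 0.91220392,  0.31267085,  0.2648036 ],
       [ 0.25012881,  0.08693515, -0.96430175]]), 't': array([625.01653205, -34.24833607, 378.39032086])}
```

View pics/scene0.png

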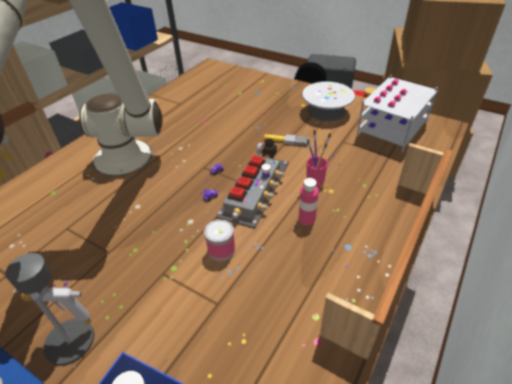

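View pics/side0.png

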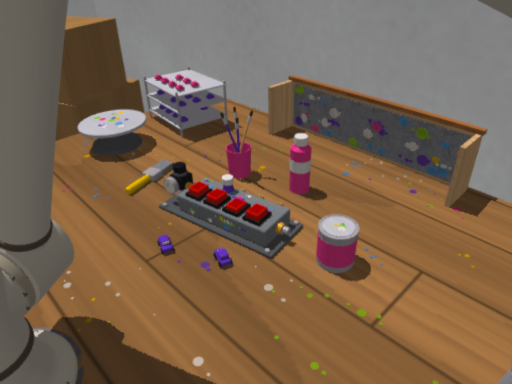

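View pics/wrist0.png

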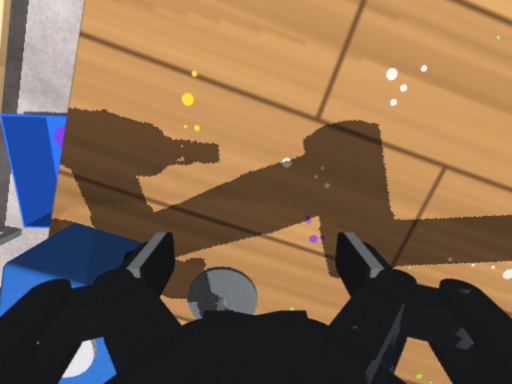

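The scene and side views show the four red keys, at about (257,162)–(236,194) and (199,189)–(258,213). The regulator is at the far/left end, the jar behind the keys, the cars in front and the tin to the right. The wrist camera doesn't see the station yet.

```bash
cat > m.py <<'E'
from h import *
def keys(tag,mask_off=(0,0),minA=25):
    z=np.load(tag+'.npz'); im=z['im']; hsv=cv2.cvtColor(im,cv2.COLOR_BGR2HSV)
    m=(((hsv[...,0]<6)|(hsv[...,0]>176))&(hsv[...,1]>170)&(hsv[...,2]>110)).astype(np.uint8)
    n,l,s,c=cv2.connectedComponentsWithStats(m)
    return z,[(c[i],s[i],np.argwhere(l==i)[:,::-1]) for i in range(1,n) if s[i][4]>=minA]
if __name__=='__main__':
    for t in('scene0','side0'):
        z,K=keys(t)
        for c,s,pts in K:
            # top face: brighter; use all, points by depth
            dd=z['d'][pts[:,1],pts[:,0]]; P=bydepth(pts[dd>0],dd[dd>0],z)
            print(t,c.round(1),s[4],'median3d',np.median(P,0).round(1),'zmax',np.percentile(P[:,2],[50,90]).round(1), 'plane72',plane(c,z,72)[0].round(1))
E
python3 m.py
python3 -c "
import cv2
im=cv2.imread('pics/side0.png')[150:280,130:310];cv2.imwrite('pics/sidec.png',cv2.resize(im,None,fx=4,fy=4,interpolation=2))
im=cv2.imread('pics/scene0.png')[130:240,190:330];cv2.imwrite('pics/scenec.png',cv2.resize(im,None,fx=5,fy=5,interpolation=2))"
```

```text
scene0 [360.2  93.4] 32 median3d [ 435.1 1410.5 -304.2] zmax [-304.2 -299.4] plane72 [629.8 732.7  72. ]
scene0 [256.3 159.8] 75 median3d [488.3 150.7  70.4] zmax [70.4 73.2] plane72 [490.1 149.3  72. ]
scene0 [250.7 169.3] 96 median3d [497.9 100.9  69.9] zmax [69.9 72.6] plane72 [500.1  98.7  72. ]
scene0 [244.  181.2] 89 median3d [508.   46.   64.7] zmax [64.7 67.3] plane72 [513.1  39.5  72. ]
scene0 [237.2 191.2] 103 median3d [519.2  -7.5  70.7] zmax [70.7 73.2] plane72 [520.3  -9.2  72. ]
side0 [197.6 186.8] 128 median3d [479.7 152.6  74. ] zmax [74.  75.4] plane72 [481.7 156.   72. ]
side0 [215.6 194.2] 137 median3d [488.6  99.   74.1] zmax [74.1 75.5] plane72 [490.9 102.   72. ]
side0 [235.2 204.3] 142 median3d [499.3  45.3  68. ] zmax [68.  69.3] plane72 [495.1  40.7  72. ]
side0 [255.9 209.9] 169 median3d [509.1  -7.5  73.8] zmax [73.8 75.2] plane72 [511.6  -5.9  72. ]
```

View pics/sidec.png

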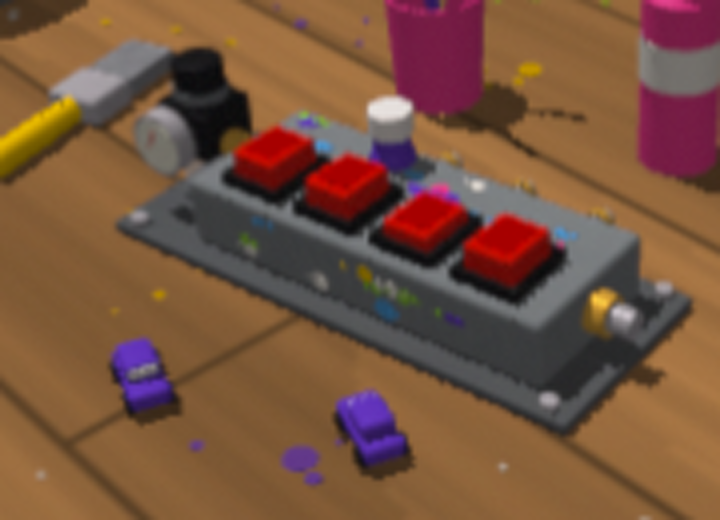

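View pics/scenec.png

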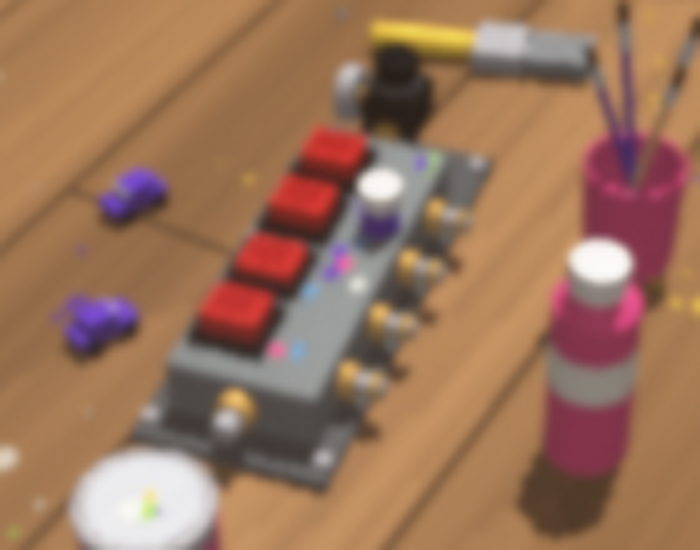

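```bash
python3 -m jog '[[[-40,42,0,-10],[-80,84,0,-20],[-121,125,0,-30],[-161,167,0,-40],[-202,209,0,-50]]]' 0
cat > where.py <<'E'
from h import *
import sys
from scipy.spatial.transform import Rotation as Ro
s=arm.read_state(); R=Ro.from_quat(s['ee_rot']).as_matrix()
print('clk',round(s['clock'],2),'pos',s['position'].round(1),'tip',(s['position']+173*R[:,2]).round(1),'zax',R[:,2].round(4),'yawx',np.degrees(np.arctan2(R[1,0],R[0,0])).round(2),'F',s['contact_force'].round(2),'w',round(s['gripper_width'],1),'j6',s['joints'][5].round(2))
if len(sys.argv)>3:
    t=np.array(list(map(float,sys.argv[1:4]))); print('tip shift in tool axes',(R.T@(t-(s['position']+173*R[:,2]))).round(1))
    if len(sys.argv)>4: print('spin',-(float(sys.argv[4])-np.degrees(np.arctan2(R[1,0],R[0,0]))))
E
python3 where.py 498 40 231 -79
```

```text
clock: 0.78
position: [326.5, -326.0, 404.1]
ee_rot: [-0.568, 0.823, 0.001, 0.0]
contact_force: [1.8, 0.8, 0.4]
gripper_width: -0.1
clk 0.78 pos [ 326.5 -326.   404.1] tip [ 326.4 -325.7  231.1] zax [-5.0e-04  1.6e-03 -1.0e+00] yawx -110.75 F [1.81 0.83 0.4 ] w -0.1 j6 0.07
tip shift in tool axes [-402.8  -30.9    0.6]
spin -31.746216983066518
```

```bash
python3 -m jog '[[[-58,-4,0,-8],[-116,-9,0,-16],[-174,-13,0,-24],[-232,-18,0,-32],[-290,-22,0,-32]]]' && python3 where.py 498 40 231 -79
```

```text
clock: 1.4
position: [450.1, -60.7, 404.6]
ee_rot: [0.773, -0.634, -0.001, -0.001]
contact_force: [0.2, -0.6, 0.4]
gripper_width: -0.2
clk 1.4 pos [450.1 -60.7 404.6] tip [450.1 -60.4 231.6] zax [-1.0e-04  1.6e-03 -1.0e+00] yawx -78.68 F [ 0.19 -0.61  0.43] w -0.2 j6 -0.03
tip shift in tool axes [-89.  -66.7   0.7]
spin 0.32347177048340825
```

```bash
python3 -m jog '[[[-25,-33,0,0],[-40,-66,0,0],[-40,-66,0,0],[-40,-66,0,0],[-40,-66,0,0]]]' && python3 where.py && python3 -c "
from h import *
im,d,p=snap('wrist','wrist1'); print((-np.array(p['R']).T@np.array(p['t']).ravel()).round(1))
from m import keys
z,K=keys('wrist1',minA=100)
for c,s,pts in K:
    dd=d[pts[:,1],pts[:,0]]; P=bydepth(pts[dd>0],dd[dd>0],z); top=P[P[:,2]>np.percentile(P[:,2],80)-3]
    print(c.round(1),s[4],np.median(top,0).round(1),((top.max(0)+top.min(0))/2).round(1),plane(c,z,72)[0].round(1))
"
```

```text
clock: 2.02
position: [506.3, -9.1, 404.7]
ee_rot: [0.773, -0.634, -0.001, -0.0]
contact_force: [0.2, 0.6, -1.0]
gripper_width: -0.4
clk 2.02 pos [506.3  -9.1 404.7] tip [506.2  -8.9 231.7] zax [-4.0e-04  1.6e-03 -1.0e+00] yawx -78.73 F [ 0.23  0.64 -1.  ] w -0.4 j6 -0.11
[519.3 -75.6 374.1]
[245.8 176.3] 439 [517.4  -9.4  72.1] [515.9  -4.7  71.9] [516.2  -8.1  72. ]
[244.3 213.3] 183 [514.2  36.8  65.3] [506.7  25.5 151.3] [509.5  36.4  72. ]
[254.6 303.2] 149 [474.3 156.6  72.3] [486.   82.1 174.7] [473.2 156.5  72. ]
```

View pics/wrist1.png

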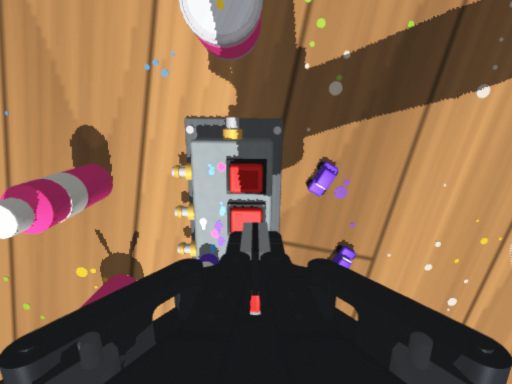

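The wrist view shows the rightmost key at px (246,176), which is (516,-8). That agrees with the mean of the other two views. The tool is square with the block, and the jar is just left of the row at (209,260). Next I go above the leftmost key.

```bash
python3 where.py 485.5 153.5 231 && python3 -c "
from h import *
for t in('scene0','side0'):
    z=np.load(t+'.npz')
    q={'scene0':[(309,155+18),(316,172),(266,166)],'side0':[(240,165),(240,150),(228,181)]}[t]
    print(bydepth(q,[z['d'][b,a] for a,b in q],z).round(0))
"
```

```text
clk 2.08 pos [506.3  -9.2 404.8] tip [506.3  -8.9 231.8] zax [-1.0e-04  1.7e-03 -1.0e+00] yawx -78.73 F [-0.32  0.06 -0.73] w -0.4 j6 -0.11
tip shift in tool axes [-163.3  -11.4    1.1]
[[659. 202.  47.]
 [685. 197.  65.]
 [542. 125.  84.]]
[[651. 202.  45.]
 [672. 224.  74.]
 [538. 114.  81.]]
```

```bash
python3 -m jog '[[[-40,-3,0,0],[-80,-6,0,0],[-122,-9,0,0],[-163,-11,0,0],[-163,-11,0,0]]]' && python3 where.py
cat > look.py <<'E'
from h import *
import sys
from m import keys
tag=sys.argv[1]
im,d,p=snap('wrist',tag); z,K=keys(tag,minA=60)
for c,s,pts in K:
    dd=d[pts[:,1],pts[:,0]]; P=bydepth(pts[dd>0],dd[dd>0],z)
    zt=np.percentile(P[:,2],60); top=P[abs(P[:,2]-zt)<2.5]
    print(c.round(1),s.tolist(),'z',round(zt,1),'mean top',top.mean(0).round(1),'mid',((top.max(0)+top.min(0))/2).round(1))
E
python3 look.py wrist2
```

```text
clock: 2.7
position: [484.7, 154.2, 405.4]
ee_rot: [0.774, -0.633, -0.001, -0.001]
contact_force: [0.5, -0.5, 0.2]
gripper_width: -0.1
clk 2.7 pos [484.7 154.2 405.4] tip [484.8 154.6 232.4] zax [ 5.0e-04  2.2e-03 -1.0e+00] yawx -78.57 F [ 0.45 -0.46  0.23] w -0.1 j6 -0.43
[256.   16.6] [238, 0, 37, 35, 1260] z 72.6 mean top [515.6  -4.   72.4] mid [515.7  -4.1  72.5]
[255.3  76.5] [239, 62, 34, 31, 756] z 66.7 mean top [505.4  48.8  66.5] mid [505.4  49.8  66.5]
[254.7 130.5] [238, 116, 35, 30, 980] z 72.5 mean top [495.3 103.5  72.3] mid [495.3 103.7  72.5]
[254.6 174.3] [238, 165, 33, 28, 482] z 72.3 mean top [485.9 152.2  72.1] mid [485.4 157.8  72.2]
```

View pics/wrist2.png

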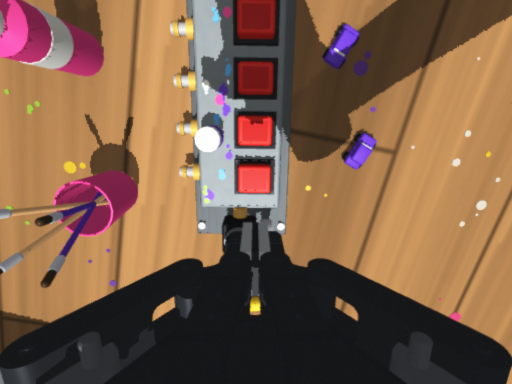

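Wrist view: keys at (255,174), (255,130), (255,76) and (256,17), exactly 55 mm apart and tops at 72 / 72 / 66.5 / 72. So the third from the left looks latched. I lower to just above the leftmost key.

```bash
python3 where.py 485.5 157.3 80; python3 -m jog '[[[-3,0,50,0],[-3,0,100,0],[-3,0,140,0],[-3,0,152,0],[-3,0,152,0]]]' && python3 where.py 485.5 157.3 70
```

```text
clk 2.75 pos [484.8 153.2 405.3] tip [484.8 153.5 232.3] zax [ 1.0e-04  1.9e-03 -1.0e+00] yawx -78.64 F [-0.25  0.38  0.21] w -0.2 j6 -0.43
tip shift in tool axes [ -3.3  -1.4 152.3]
clock: 3.38
position: [484.6, 155.9, 253.6]
ee_rot: [0.773, -0.634, -0.0, -0.001]
contact_force: [-0.1, 0.2, 0.9]
gripper_width: -0.1
clk 3.38 pos [484.6 155.9 253.6] tip [484.6 156.1  80.6] zax [ 0.      0.0014 -1.    ] yawx -78.69 F [-0.14  0.16  0.94] w -0.1 j6 -0.43
tip shift in tool axes [-1.  -1.1 10.6]
```

```bash
python3 -m jog '[[[0,0,6,0],[0,0,9,0],[0,0,11,0],[0,0,11.5,0],[0,0,11.5,0]]]' && python3 where.py 485.5 157.3 69; python3 -m jog '[[[0,0,0,0],[0,0,0,0],[0,0,0,0],[0,0,0,0],[0,0,0,0]]]'; python3 where.py; python3 -c "
from h import *
for n in('side','scene'):
    im,d,p=snap(n,n+'3')
    c=im[140:270,130:310] if n=='side' else im[130:240,190:330]
    cv2.imwrite(f'pics/{n}3c.png',cv2.resize(c,None,fx=4,fy=4,interpolation=2))
    print(arm.read_state()['contact_force'].round(2))
"
```

```text
clock: 4.0
position: [485.0, 156.1, 242.5]
ee_rot: [0.773, -0.634, -0.0, -0.001]
contact_force: [1.4, -1.3, 2.2]
gripper_width: 0.4
clk 4.0 pos [485.  156.1 242.5] tip [485.2 156.4  69.5] zax [ 0.0015  0.002  -1.    ] yawx -78.67 F [ 1.37 -1.34  2.22] w 0.4 j6 -0.43
tip shift in tool axes [-0.8 -0.5  0.5]
clock: 4.62
position: [485.0, 156.1, 242.5]
ee_rot: [0.773, -0.634, -0.0, -0.001]
contact_force: [0.7, -0.6, 1.9]
gripper_width: 0.1
clk 4.62 pos [485.  156.1 242.5] tip [485.2 156.4  69.5] zax [ 0.0015  0.002  -1.    ] yawx -78.67 F [ 0.66 -0.61  1.87] w 0.1 j6 -0.43
[ 0.65 -0.65  2.66]
[ 1.63 -0.31  1.72]
```

View pics/side3c.png

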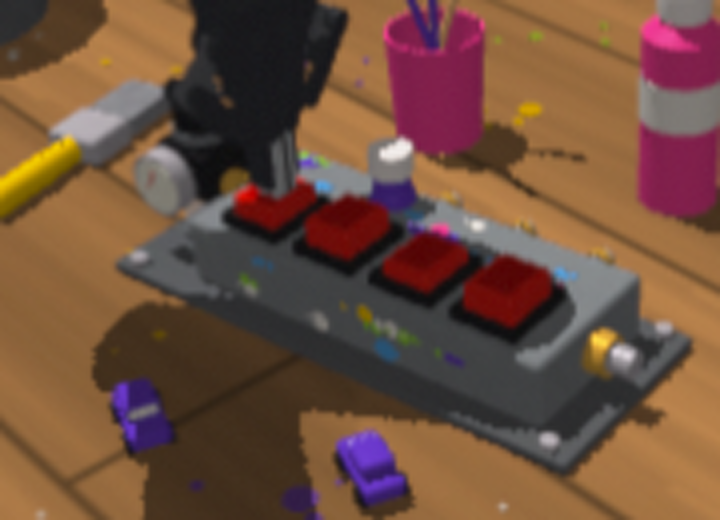

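Contact is felt, about 2 N against 0.5 N in free air. The picture shows the finger on the leftmost key at about (280,190) in the crop, with the key slightly depressed and the fingertip a few mm towards the rear. I'll lift, aim 3 mm nearer and tap key 2.

```bash
python3 where.py 492.5 103 83; python3 -m jog '[[[0,0,-14,0],[20,0,-15,0],[54,3,-15,0],[54,3,-15,0],[54,3,-15,0]]]' && python3 where.py 492.5 103 69
```

```text
clk 4.72 pos [484.9 156.1 242.5] tip [485.2 156.4  69.5] zax [ 0.0014  0.002  -1.    ] yawx -78.67 F [ 1.63 -0.31  1.72] w -0.0 j6 -0.43
tip shift in tool axes [ 53.8   3.3 -13.6]
clock: 5.35
position: [492.6, 102.7, 257.9]
ee_rot: [0.773, -0.634, 0.0, -0.002]
contact_force: [0.4, -0.2, 0.3]
gripper_width: 0.0
clk 5.35 pos [492.6 102.7 257.9] tip [493.  103.1  84.9] zax [ 0.002   0.0024 -1.    ] yawx -78.68 F [ 0.4  -0.23  0.34] w 0.0 j6 -0.33
tip shift in tool axes [ 0.   0.5 15.9]
```

```bash
python3 -m jog '[[[0,0,8,0],[0,0,12,0],[0,0,15,0],[0,0,16,0],[0,0,16,0]]]' && python3 -m jog '[[[0,0,0,0],[0,0,0,0],[0,0,0,0],[0,0,0,0],[0,0,0,0]]]'; python3 where.py 502.5 49 85; python3 -c "
from h import *
for n in('side',):
    im,d,p=snap(n,n+'4')
    c=im[140:270,130:310]
    cv2.imwrite(f'pics/{n}4c.png',cv2.resize(c,None,fx=4,fy=4,interpolation=2))
    print(arm.read_state()['contact_force'].round(2))
"
```

```text
clock: 5.98
position: [492.7, 102.9, 241.9]
ee_rot: [0.773, -0.634, -0.0, -0.002]
contact_force: [-0.7, 0.3, 0.8]
gripper_width: -0.3
clock: 6.6
position: [492.7, 102.8, 241.9]
ee_rot: [0.773, -0.634, 0.0, -0.002]
contact_force: [-0.6, -0.0, 0.6]
gripper_width: -0.0
clk 6.6 pos [492.7 102.8 241.9] tip [493.  103.2  68.9] zax [ 0.002   0.0024 -1.    ] yawx -78.67 F [-0.62 -0.04  0.62] w -0.0 j6 -0.33
tip shift in tool axes [ 55.    1.3 -16.2]
[0.03 0.42 1.65]
```

View pics/side4c.png

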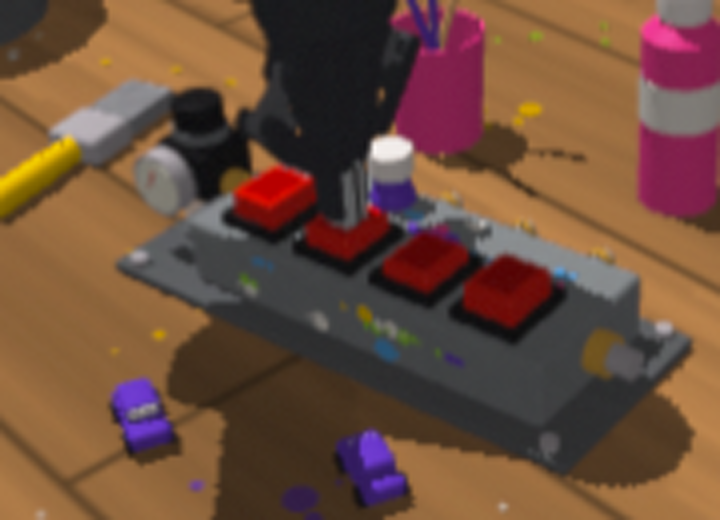

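Key 1 sprang back. The finger is on key 2 at (345,220), but the force reading of 0.6–1.6 N is ambiguous. I press 2 mm more, well inside 9.5 mm.

```bash
python3 -m jog '[[[0,0,1,0],[0,0,2,0],[0,0,2,0],[0,0,2,0],[0,0,2,0]]]'; python3 -c "
from h import *
f=[]
for i in range(4):
    im,d,p=snap('side','side5'); f.append(arm.read_state()['contact_force'][2])
print(np.round(f,2)); cv2.imwrite('pics/side5c.png',cv2.resize(im[140:270,130:310],None,fx=4,fy=4,interpolation=2))
"; python3 where.py 502.5 49 82
```

```text
clock: 7.28
position: [492.7, 102.8, 239.9]
ee_rot: [0.773, -0.634, 0.0, -0.002]
contact_force: [-1.5, 0.6, 1.9]
gripper_width: -0.1
[1.76 1.52 2.36 2.24]
clk 7.47 pos [492.7 102.8 239.9] tip [493.  103.3  66.9] zax [ 0.002   0.0024 -1.    ] yawx -78.67 F [-1.34  0.14  2.24] w -0.2 j6 -0.33
tip shift in tool axes [ 55.    1.4 -15.2]
```

View pics/side5c.png

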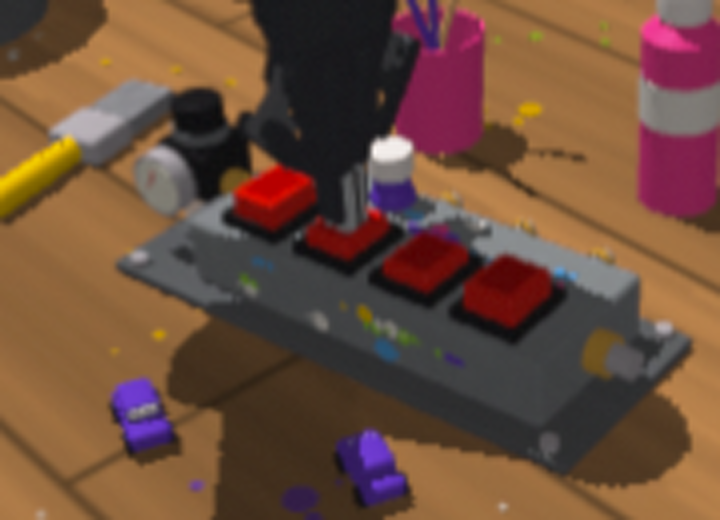

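Contact is clear at about 2 N, as expected for a raised key 4–5 mm down. On to key 3.

```bash
python3 -m jog '[[[0,0,-14,0],[20,0,-16,0],[55,1,-16,0],[55,1,-16,0],[55,1,-16,0]]]' && python3 -m jog '[[[0,0,8,0],[0,0,12,0],[0,0,15,0],[0,0,16,0],[0,0,16,0]]]'; python3 -c "
from h import *
f=[]
for i in range(3):
    im,d,p=snap('side','side6'); f.append(arm.read_state()['contact_force'][2])
print(np.round(f,2)); cv2.imwrite('pics/side6c.png',cv2.resize(im[140:270,130:310],None,fx=4,fy=4,interpolation=2))
"; python3 where.py 502.5 49 65
```

```text
clock: 8.1
position: [502.6, 48.7, 256.3]
ee_rot: [0.773, -0.634, 0.0, -0.002]
contact_force: [0.4, 1.5, 0.4]
gripper_width: -0.3
clock: 8.72
position: [502.7, 48.9, 240.2]
ee_rot: [0.773, -0.634, 0.0, -0.002]
contact_force: [-0.5, 0.5, -0.3]
gripper_width: 0.1
[ 0.75 -0.44 -0.25]
clk 8.88 pos [502.7  48.8 240.5] tip [503.3  49.3  67.5] zax [ 0.0032  0.0028 -1.    ] yawx -78.69 F [ 0.41  0.75 -0.25] w -0.1 j6 -0.22
tip shift in tool axes [0.1 0.8 2.5]
```

View pics/side6c.png

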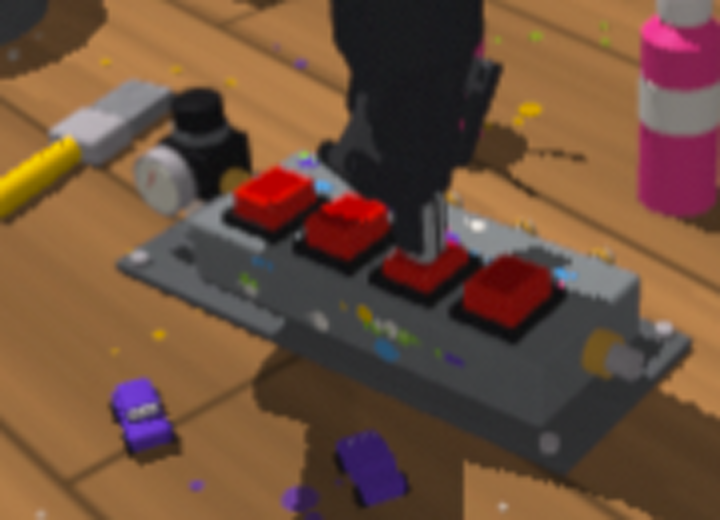

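Key 2 has sprung back and key 3, under the finger at (425,255), is lower than the others. There's no force yet with the tip at 67.5, so this is the latched key. I lower in small steps.

```bash
cat > feel.py <<'E'
from h import *
f=[]
for i in range(6):
    arm.get_image('wrist'); f.append(arm.read_state()['contact_force'][2])
print('Fz',np.round(f,2),np.mean(f).round(2))
E
python3 -m jog '[[[0,0,0.5,0],[0,0,1,0],[0,0,1.5,0],[0,0,2,0],[0,0,2,0]]]'; python3 feel.py; python3 where.py
```

```text
clock: 9.5
position: [502.8, 48.8, 238.6]
ee_rot: [0.773, -0.634, 0.0, -0.002]
contact_force: [-0.1, -0.9, 2.6]
gripper_width: -0.1
Fz [2.46 2.74 3.38 2.94 2.4  1.67] 2.6
clk 9.8 pos [502.8  48.8 238.5] tip [503.3  49.3  65.5] zax [ 0.0033  0.0028 -1.    ] yawx -78.69 F [-0.9  -0.01  1.67] w -0.2 j6 -0.22
```

At tip 65.5 it pushes back with 2.6 N, as a latched key should, and it has hardly moved. On to key 4.

```bash
python3 -m jog '[[[0,0,-14,0],[20,0,-18,0],[55,1,-18,0],[55,1,-18,0],[55,1,-18,0]]]' && python3 where.py 513 -5 67.5
```

```text
clock: 10.42
position: [512.5, -5.3, 256.8]
ee_rot: [0.773, -0.634, 0.001, -0.002]
contact_force: [-0.1, -0.3, -0.3]
gripper_width: -0.3
clk 10.43 pos [512.5  -5.3 256.8] tip [513.2  -4.8  83.8] zax [ 0.0039  0.003  -1.    ] yawx -78.71 F [-0.09 -0.31 -0.35] w -0.3 j6 -0.11
tip shift in tool axes [ 0.2  0.3 16.3]
```

```bash
python3 -m jog '[[[0,0,8,0],[0,0,12,0],[0,0,15,0],[0,0,16,0],[0,0,16,0]]]'; python3 feel.py; python3 where.py; python3 -c "
from h import *
im,d,p=snap('side','side7'); cv2.imwrite('pics/side7c.png',cv2.resize(im[140:270,130:310],None,fx=4,fy=4,interpolation=2))"
```

```text
clock: 11.05
position: [512.6, -5.1, 240.7]
ee_rot: [0.773, -0.634, 0.001, -0.002]
contact_force: [-1.4, 0.4, 2.1]
gripper_width: -0.1
Fz [2.47 2.23 1.56 2.21 2.04 1.77] 2.05
clk 11.35 pos [512.6  -5.3 240.8] tip [513.3  -4.7  67.8] zax [ 0.0041  0.0031 -1.    ] yawx -78.72 F [-1.57  1.63  1.77] w -0.4 j6 -0.11
```

View pics/side7c.png

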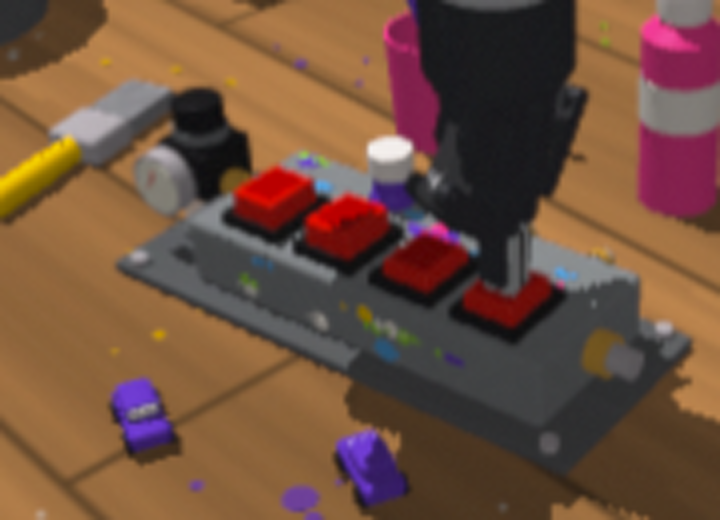

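Key 4 gave 2.05 N, so it's raised and normal. Back over key 3 for the full press.

```bash
python3 -m jog '[[[0,0,-13,0],[-20,0,-14,0],[-55,-1,-14,0],[-55,-1,-14,0],[-55,-1,-14,0]]]' && python3 where.py 502.8 49.3 60.5
```

```text
clock: 12.02
position: [502.9, 48.7, 255.4]
ee_rot: [0.773, -0.634, 0.001, -0.003]
contact_force: [1.1, 0.0, -0.4]
gripper_width: -0.2
clk 12.03 pos [502.9  48.7 255.4] tip [503.7  49.2  82.4] zax [ 0.0047  0.0032 -1.    ] yawx -78.7 F [ 1.11  0.02 -0.44] w -0.2 j6 -0.22
tip shift in tool axes [-0.2  1.  21.9]
```

```bash
python3 -m jog '[[[0,0,10,0],[0,1,15,0],[0,1,18,0],[0,1,20,0],[0,1,21.5,0]]]'; python3 feel.py; python3 where.py;  python3 -m jog '[[[0,0,0.4,0],[0,0,0.8,0],[0,0,1.2,0],[0,0,1.2,0],[0,0,1.2,0]]]'; python3 feel.py; python3 where.py
```

```text
clock: 12.65
position: [501.8, 48.2, 233.9]
ee_rot: [0.773, -0.634, 0.001, -0.002]
contact_force: [-2.7, -4.3, 10.1]
gripper_width: -0.0
Fz [3.49 4.09 3.54 4.86 3.94 4.43] 4.06
clk 12.95 pos [501.8  48.3 234. ] tip [502.6  48.8  61. ] zax [ 0.0042  0.0027 -1.    ] yawx -78.69 F [-1.72 -3.15  4.43] w -0.1 j6 -0.22
clock: 13.58
position: [501.8, 48.3, 233.9]
ee_rot: [0.773, -0.634, 0.001, -0.002]
contact_force: [-3.1, -2.5, 10.4]
gripper_width: 0.1
Fz [12.55 11.12 11.25 10.7  12.23 10.97] 11.47
clk 13.88 pos [501.8  48.4 233.9] tip [502.6  48.8  60.9] zax [ 0.0046  0.0026 -1.    ] yawx -78.66 F [-3.64 -2.76 10.97] w -0.0 j6 -0.22
```

The stop is reached: 11.5 N, and the tip no longer sinks at 60.9. I let go and lift well clear.

```bash
python3 -m jog '[[[0,0,-10,0],[0,0,-30,0],[0,0,-80,0],[0,0,-130,0],[0,0,-170,0]]]'; python3 -m jog '[[[60,0,0,0],[120,0,0,0],[120,0,0,0],[120,0,0,0],[120,0,0,0]]]'; python3 where.py; python3 -c "
from h import *
snap('scene','scene8');im,d,p=snap('side','side8'); cv2.imwrite('pics/side8c.png',cv2.resize(im[140:270,130:310],None,fx=4,fy=4,interpolation=2))
from m import keys
for t in('scene0','scene8','side0','side8'):
    z,K=keys(t)
    for c,s,pts in K:
        dd=z['d'][pts[:,1],pts[:,0]]; P=bydepth(pts[dd>0],dd[dd>0],z); print(t,c.round(1),s[4],np.percentile(P[:,2],[50,90]).round(1))
"
```

```text
clock: 14.5
position: [501.2, 48.4, 406.4]
ee_rot: [0.774, -0.634, 0.002, -0.004]
contact_force: [-0.7, 0.6, -0.4]
gripper_width: 0.1
clock: 15.12
position: [524.8, -68.1, 406.0]
ee_rot: [0.774, -0.633, 0.002, -0.005]
contact_force: [-0.5, -0.5, 0.2]
gripper_width: 0.1
clk 15.12 pos [524.8 -68.1 406. ] tip [526.3 -67.2 233.1] zax [ 0.0084  0.0051 -1.    ] yawx -78.55 F [-0.48 -0.47  0.15] w 0.1 j6 0.02
scene0 [360.2  93.4] 32 [-304.2 -299.4]
scene0 [256.3 159.8] 75 [70.4 73.2]
scene0 [250.7 169.3] 96 [69.9 72.6]
scene0 [244.  181.2] 89 [64.7 67.3]
scene0 [237.2 191.2] 103 [70.7 73.2]
scene8 [360.4  93.4] 32 [-303.1 -298.5]
scene8 [256.2 160.1] 80 [70.1 72.6]
scene8 [250.7 169.4] 99 [69.9 72.8]
scene8 [244.2 180.1] 107 [70.2 73.1]
scene8 [237.1 191.3] 109 [70.6 73.3]
side0 [197.6 186.8] 128 [74.  75.4]
side0 [215.6 194.2] 137 [74.1 75.5]
side0 [235.2 204.3] 142 [68.  69.3]
side0 [255.9 209.9] 169 [73.8 75.2]
side8 [197.3 187.6] 153 [74.  75.5]
side8 [215.3 195. ] 166 [73.7 75.2]
side8 [234.7 202.6] 187 [73.6 75.2]
side8 [255.5 210.8] 201 [73.7 75.3]
```

View pics/side8c.png

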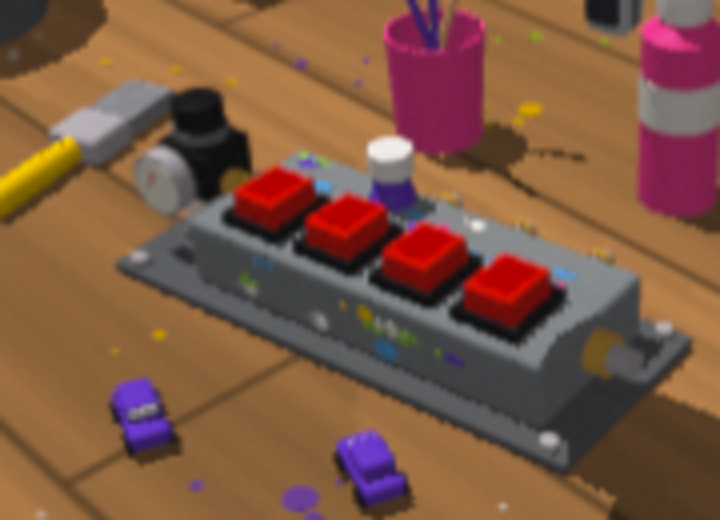

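All four keys now stand at the same height in both views. The jar, cars, brush and pot are where they were, and the robot is clear.

```bash
python3 -c "
from bench import arm
print(arm.job_done())"
```

```text
the job is handed in; nothing more can be done
None
```

I tapped the four keys from left to right with the closed fingertips, found the third from the left latched, pressed it to its stop and let it spring up. The job is handed in at about 15 s of the 50 s; no verdict is reported.

- **Taps:** The three raised keys each pushed back with about 2 N, and each stayed within about 6 mm of travel. The latched key pushed back with 2.6 N at a tip height of 65.5 mm, barely moved. On the second key my first touch gave an unclear 0.6–1.6 N, so I pressed 2 mm further before moving on.
- **Press:** The third key reached its stop at a tip height of 60.9 mm with 11.5 N.
- **Final check:** All four key tops agree within about 0.5 mm in both fixed cameras. The third rose about 5.5 mm, to the level of the others. The side camera reads about 2 mm high throughout, the same as before the move and within its calibration.
- **Bystanders:** The jar, cars, pot and brush showed no visible movement in the last side picture. I did not look at the tin and most of the spray can again, but the arm never went near them. The force reading was back near zero, with the hand about 160 mm above the keys.

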